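# Lock the turntable's access cover

### The arm

A 6-joint arm with a two-finger parallel gripper is mounted at the origin on the work surface. World frame = base frame: x ahead of the robot, y to its left, z up, the work surface at z = 0. Lengths are in mm, angles in rad, forces in N, time in s.
With the tool pointing down it reaches from about 350 to 975 mm from the base axis. Payload 7.1 kg.
Tool frame: the origin (TCP) lies on the centre line of the jaws, within the pads' length; the fingertips stand 17 mm ahead of it and the grasp point (between the pads) lies 2 mm behind it; z points along the fingers, y is the direction in which the jaws open and shut (so a half turn about z gives the same grasp; the last joint's range is limited). The gripper opens to 88 mm and grips with 3 to 60 N. Pads are 20 mm wide; open, the fingers measure 115 mm over their backs; the gripper's body (75 mm by 178 mm) begins 61 mm behind the grasp point.
Start: joints at [-1.176, 0.423, 1.63, -0, 1.089, -0.019], TCP at [251.322, -572.225, 239.675] pointing down, gripper open.
Joint ranges: [-3, 3], [-0.9, 2.11], [0.09, 2.58], [-1.31, 4.45], [0.11, 2.69], [-2.54, 2.54]. Speed limits (rad/s): [2.39, 2.39, 3.01, 3.14, 3.14, 3.14].

### API

Orientations are given as a rotation vector (axis times angle).
In Python, from workcell import ctrl, imaging, workorder gives the robot as it stands. The module is installed in compiled form; this text tells all that it offers.
- The arm moves only by the shell command python3 -m crank 'ROWS' [OPENING]. ROWS is JSON, a list of rows, each an object with "travel": the shift along the tool's x, y, z as a fraction of full scale, a list of three; "turn": the turn about the tool's z as a fraction of full scale. In form: [{"travel": [dx, dy, dz], "turn": turn}, ...]. A call has 1 to 20 rows; each row shifts and turns the pose as measured when the row begins, along the tool's axes as they then stand; what a row does not reach is not made up. Full scale, the value 1, is 5 cm for a shift and 0.1 rad for a turn. A row lasts 1/10 s, in which the tool goes at most 50 mm and 8.59 degrees, less where a joint would pass 70% of its speed; a pose out of reach is approached as far as the arm can. A call with a number of a shift or a turn outside -1 to 1 is refused whole. A call with a gripper value outside its range is refused whole. OPENING is the gripper command: -1 is shut, 1 is fully open, values between are in proportion, set as the call begins (- or left out, the last holds). The fingers move at their own pace and stop on an object; the grip force is fixed at half the most. Time passes only in rows, so rows that do not move let the fingers close. It gives the time, the measured TCP pose, the force and the opening at its end, in the units of the state.
- ctrl.get_obs(): the state, without advancing time (a new reading comes with each control period).
- imaging.get_image(name): name is "scene" or "top"; returns the picture (400x640x3 uint8, blue, green, red); there is no depth.
- imaging.camera_info(name): a dict with "camera_matrix" (3x3 intrinsics, pixels), "rvec" (rotation vector, rad) and "tvec" (3), from world to camera coordinates, as OpenCV has them. Camera axes: x right, y down, z forward; pixel columns grow to the right and rows downward; lengths in mm; the calibration is good to about 2 mm. A picture is of the moment at which its call begins. camera_info takes no time and is no camera call.
- workorder.close_job(): hands the job in, once; it reports no verdict.
The state is a dict: "t": time; "qpos": joint angles; "qvel": joint speeds; "joint_torque": joint torques, N m; "ee_pos": TCP position; "orientation": TCP orientation; "ft_force": force on the tool from outside, world axes, zero at the start; "moment": the same for the moment, N m; "width": finger opening in mm.
Only numpy, scipy, OpenCV 4.12 (cv2) and the standard library are available. Lean on these libraries where they do the work, as an engineer would, in place of code of your own. Each camera call takes 0.05 s, during which the arm holds its last target.

### The job

The metal access cover of the potter's decorating turntable is held by three black wing-headed quarter-turn studs, and one of them is still undone and sprung up. Push that stud in first, then, holding it in, turn it a quarter turn clockwise (seen from above) until it locks, then let go of it. Leave the other two studs locked.

Things in the scene. Friction and masses are not known exactly. Their poses are not given: they have to be found in the camera images.
- open_grip (a point): The undone stud: black bar head 42 mm long, 16 thick, 34 tall, white line on one end of its top. Stands 5 mm higher than the locked two; its bar lies across the row, white line at the red mark. Point: on its vertical axis at grip height, 12 mm below the head's top, 22 above its underside, 40 above the steel plate. x axis along the bar (white line at -x), z up; moves and turns with the stud.
- open_push (a joint): How far the undone stud is pushed in (m): 0 sprung up, 0.014 at the bottom stop. The spring pushes up with 4 N at 0, 9.6 N at the stop. It can turn (beyond 0.24 rad of play) only while deeper than 0.009 (aim at 0.012). Let go after the quarter turn, it springs back only to about 0.005 and is locked there.
- open_turn (a joint): Angle of the undone stud (rad), growing clockwise seen from above: about 0 (up to 0.12 either way) undone, 1.57 after the quarter turn (white line at the green mark). On release it drops into its lock anywhere from 1.35 to the stop at 1.75. Light friction, 0.04 N m.
- done1_grip (a point): One of the two studs already locked: same head, its bar along the row, white line at the green mark. Point and axes as for the undone stud, but 35 mm above the steel plate.
- done2_grip (a point): The other stud already locked, as above.
- turntable: White box 360 x 350 mm, fixed to the table; origin under the middle of the stud row, y along the row, x to the green wheel (190 mm across, 85 mm or more from the row, cream bowl upside down on it). Along its edge on the robot's side an aluminium cover, top at 73 mm, carries three studs 110 mm apart, each on a round steel plate 60 mm across, 3 mm thick. The undone one may have any of the places.

How it is judged:
By the outcome, as a careful person would: the job done as asked, in the order asked, and still so for the second after the job is handed in, with the robot touching nothing.
It also fails if it takes over 32 s, if anything falls off the work surface, if the arm or the gripper's body presses on something with over 40 N, if the wrist force passes 120 N, or if a joint passes its speed limit or range.

## Working session

There is one attempt and no reset: what is moved stays moved. The work goes in short steps, Python scripts to look and compute and a shell command to move; the robot and the scene stay as the last step left them, time stands still between calls to the robot, and variables do not carry over. Pictures are saved under pics/ and viewed, and the job is handed in when it is done.

```bash
mkdir -p pics; python3 - <<'E'
from workcell import ctrl, imaging
import cv2
for n in("scene","top"):
    cv2.imwrite(f"pics/{n}0.png",imaging.get_image(n)); 
    c=imaging.camera_info(n); print(n,c)
o=ctrl.get_obs(); print({k:o[k] for k in("t","ee_pos","orientation","width","ft_force")})
E
```

```text
scene {'camera_matrix': array([[395.54158228,   0.        , 310.68761518],
       [  0.        , 395.54158228, 203.23649166],
       [  0.        ,   0.        ,   1.        ]]), 'rvec': array([ 1.63171057,  2.17603092, -0.65929436]), 'tvec': array([ 120.11028307, -396.60874597, 1028.47599102])}
top {'camera_matrix': array([[368.51867921,   0.        , 320.69937793],
       [  0.        , 368.51867921, 191.84288917],
       [  0.        ,   0.        ,   1.        ]]), 'rvec': array([ 2.23960667, -2.17212191,  0.14989433]), 'tvec': array([ -2.51123395, 548.92233999, 698.28768217])}
{'t': 0.1, 'ee_pos': array([ 251.1504582 , -571.84167161,  239.02968569]), 'orientation': array([-3.07339194e+00, -6.44979451e-01,  3.48148779e-04]), 'width': 87.59962587284903, 'ft_force': array([-0.15284908,  0.12352117, -0.37327694])}
```

```bash
ls . pics
```

```text
.:
pics

pics:
scene0.png
top0.png
```

View pics/scene0.png

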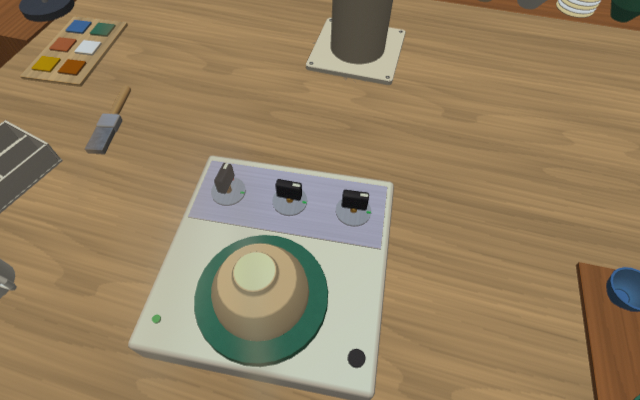

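View pics/top0.png

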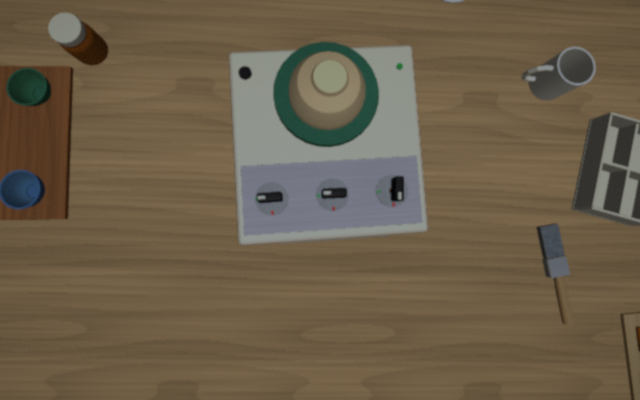

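The undone stud is at top-view (397,189), at the right-hand end; the locked ones are at (334,193) and (269,197). I'll zoom in to measure them.

```bash
python3 - <<'E'
import cv2,numpy as np
t=cv2.imread("pics/top0.png");s=cv2.imread("pics/scene0.png")
a=cv2.resize(t[165:225,240:430],None,fx=4,fy=4,interpolation=cv2.INTER_CUBIC)
b=cv2.resize(s[150:240,190:390],None,fx=3.8,fy=3.8,interpolation=cv2.INTER_CUBIC)
b=b[:, :760]; cv2.imwrite("pics/z.png",np.vstack([a,b])[:600])
E
```

```text
(no output)
```

View pics/z.png

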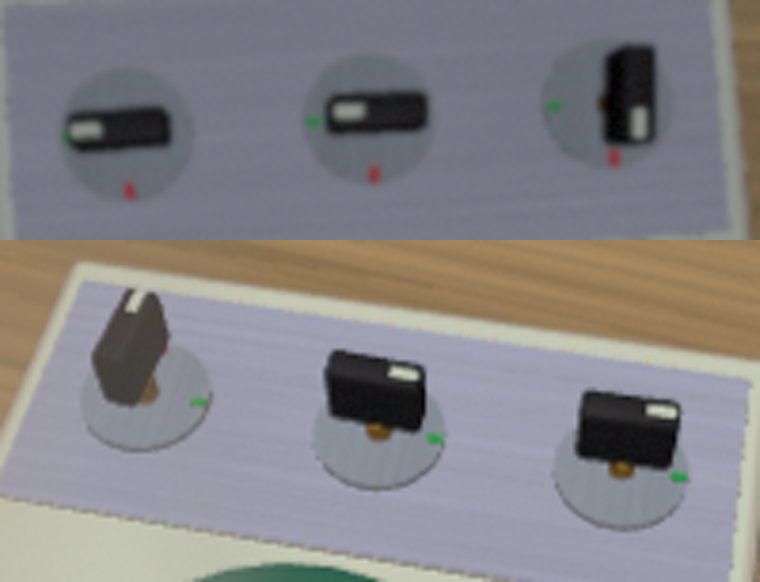

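```bash
cat > h.py <<'E'
import cv2,numpy as np
from workcell import imaging
def ray(n,uv,z):
    c=imaging.camera_info(n);R=cv2.Rodrigues(c["rvec"])[0];C=-R.T@c["tvec"]
    d=R.T@np.linalg.inv(c["camera_matrix"])@np.r_[uv,1]
    return C+d*(z-C[2])/d[2]
def proj(n,P):
    c=imaging.camera_info(n);return cv2.projectPoints(np.float64(P).reshape(-1,3),c["rvec"],c["tvec"],c["camera_matrix"],None)[0].reshape(-1,2)
E
python3 - <<'E'
from h import *
np.set_printoptions(precision=1,suppress=True)
T=[(610,103),(369,119),(127,134)];S=[(147,398),(379,437),(621,474)]
for p,q in zip(T,S):
    print(ray("top",(p[0]/4+240-.4,p[1]/4+165-.4),76),ray("scene",(q[0]/3.8+190-.4,(q[1]-240)/3.8+150-.4),76))
# head top centres: z=76+52=128 undone, 123 locked
print("heads",ray("top",(640/4+239.6,94/4+164.6),128),ray("top",(376/4+239.6,111/4+164.6),123),ray("top",(118/4+239.6,128/4+164.6),123))
# cam centre, bowl outline
for n in("top","scene"):
    c=imaging.camera_info(n);R=cv2.Rodrigues(c["rvec"])[0];print(-R.T@c["tvec"])
# wheel edges at z 80 nearest/farthest
print("wheel",ray("top",(274,92),85),ray("top",(378,95),85),ray("top",(326,43),85),ray("top",(326,145),85))
for z in (120,150,180,200): print(z,ray("top",(331,77),z),ray("scene",(255,272),z))
E
```

```text
[ 551.4 -113.4   76. ] [ 553.7 -112.2   76. ]
[540.4  -3.1  76. ] [544.5  -3.1  76. ]
[530.2 105.4  76. ] [533.4 106.2  76. ]
heads [ 550.8 -113.1  128. ] [540.3  -2.  123. ] [529.7 105.5 123. ]
[490.1  53.  738.8]
[894.8 141.  639.5]
wheel [721.9 107.4  85. ] [725.5 -82.7  85. ] [819.1  15.7  85. ] [628.6  10.5  85. ]
120 [740.9   7.4 120. ] [699.5  -1.2 120. ]
150 [728.8   9.6 150. ] [710.7   7.  150. ]
180 [716.6  11.8 180. ] [722.   15.2 180. ]
200 [708.5  13.3 200. ] [729.5  20.7 200. ]
```

```bash
cat >> h.py <<'E'
from workcell import ctrl
np.set_printoptions(precision=3,suppress=True)
G=np.array([552,-113.,0]);ROW=np.array([-.097,.995,0])
def st(tz=116-2):
    o=ctrl.get_obs();R=cv2.Rodrigues(o["orientation"])[0]
    d=np.r_[G[:2],tz]-o["ee_pos"]
    print("t",o["t"],"pos",o["ee_pos"],"q",o["qpos"],"f",o["ft_force"],"m",o["moment"],"w",o["width"])
    print("toolx",R[:,0],"y",R[:,1],"z",R[:,2])
    print("tool delta units",R.T@d/50,"mm",R.T@d,"| jaw angle vs row (turn +, tool z) ",[ (np.arctan2(*( (R.T@v)[[1,0]]*[1,1]))) for v in (ROW,)],"world err",d)
    return R
E
python3 -c "
from h import *
R=st(); v=R.T@ROW; import math
a=math.atan2(v[1],v[0])-math.pi/2; print('turn needed',(a+math.pi/2)%math.pi-math.pi/2)"
```

```text
t 0.1 pos [ 251.15  -571.842  239.03 ] q [-1.176  0.424  1.631  0.     1.089 -0.019] f [-0.153  0.124 -0.373] m [-0.006  0.024  0.052] w 87.59962587284903
toolx [0.916 0.402 0.   ] y [ 0.402 -0.916 -0.001] z [-0.     0.001 -1.   ]
tool delta units [ 9.198 -5.981  2.509] mm [ 459.923 -299.026  125.428] | jaw angle vs row (turn +, tool z)  [np.float64(-1.2542618635547134)] world err [ 300.85   458.842 -125.03 ]
turn needed 0.316534463240183
```

```bash
python3 -m crank '[{"travel":[0.65,-0.42,0],"turn":0},{"travel":[0.65,-0.42,0],"turn":0},{"travel":[0.65,-0.42,0],"turn":0},{"travel":[0.65,-0.42,0],"turn":0},{"travel":[0.65,-0.42,0],"turn":0},{"travel":[0.65,-0.42,0],"turn":0},{"travel":[0.65,-0.42,0],"turn":0},{"travel":[0.65,-0.42,0],"turn":0},{"travel":[0.65,-0.42,0],"turn":0},{"travel":[0.65,-0.42,0],"turn":0},{"travel":[0.65,-0.42,0],"turn":0},{"travel":[0.65,-0.42,0],"turn":0},{"travel":[0.65,-0.42,0],"turn":0},{"travel":[0,0,0],"turn":0}]' 0.2
python3 -c "
from h import *
R=st(); v=R.T@ROW; import math
a=math.atan2(v[1],v[0])-math.pi/2; print('turn needed',a)"
```

```text
t: 1.5
ee_pos: [536.3, -135.7, 235.2]
orientation: [-3.07, -0.637, 0.006]
ft_force: [-0.3, -0.2, -0.5]
width: 52.5
t 1.5 pos [ 536.292 -135.67   235.204] q [-0.271  0.326  1.79   0.004  1.031  0.889] f [-0.282 -0.209 -0.519] m [-0.009 -0.041 -0.021] w 52.47550055314795
toolx [ 0.917  0.398 -0.002] y [ 0.398 -0.917 -0.006] z [-0.005  0.005 -1.   ]
tool delta units [ 0.474 -0.276  2.425] mm [ 23.718 -13.78  121.238] | jaw angle vs row (turn +, tool z)  [np.float64(-1.2589249997660372)] world err [  15.708   22.67  -121.204]
turn needed -2.829721326560934
```

Now the long turn (−2.83), so that the last joint has range left for the clockwise quarter.

```bash
python3 -m crank '[{"travel":[0,0,0],"turn":-1},{"travel":[0,0,0],"turn":-1},{"travel":[0,0,0],"turn":-1},{"travel":[0,0,0],"turn":-1},{"travel":[0,0,0],"turn":-1},{"travel":[0,0,0],"turn":-1},{"travel":[0,0,0],"turn":-1},{"travel":[0,0,0],"turn":-1},{"travel":[0,0,0],"turn":-1},{"travel":[0,0,0],"turn":-1},{"travel":[0,0,0],"turn":-1},{"travel":[0,0,0],"turn":-1},{"travel":[0,0,0],"turn":-1},{"travel":[0,0,0],"turn":-1},{"travel":[0,0,0],"turn":-1},{"travel":[0,0,0],"turn":-1},{"travel":[0,0,0],"turn":-1},{"travel":[0,0,0],"turn":-1},{"travel":[0,0,0],"turn":-1},{"travel":[0,0,0],"turn":-1}]' 
python3 -c "
from h import *
R=st(); v=R.T@ROW; import math
a=math.atan2(v[1],v[0])-math.pi/2; print('turn needed',a)"
```

```text
t: 3.5
ee_pos: [523.2, -145.1, 228.2]
orientation: [-1.0, -2.952, 0.003]
ft_force: [-0.9, -0.8, 0.8]
width: 53.0
t 3.5 pos [ 523.219 -145.103  228.193] q [-0.292  0.328  1.806 -0.001  1.031 -1.209] f [-0.883 -0.793  0.827] m [-0.023 -0.159 -0.003] w 52.986888403259876
toolx [-0.794  0.608  0.022] y [ 0.608  0.794 -0.01 ] z [-0.024  0.006 -1.   ]
tool delta units [-0.118  0.882  2.273] mm [ -5.899  44.081 113.671] | jaw angle vs row (turn +, tool z)  [np.float64(0.8203582054394732)] world err [  28.781   32.103 -114.193]
turn needed -0.7504381213554233
```

```bash
python3 -m crank '[{"travel":[0,0.1,0],"turn":-1},{"travel":[0,0.1,0],"turn":-1},{"travel":[0,0.1,0],"turn":-1},{"travel":[0,0.1,0],"turn":-1},{"travel":[0,0.1,0],"turn":-1},{"travel":[0,0.1,0],"turn":-1},{"travel":[0,0,0],"turn":-0.7},{"travel":[0,0,0],"turn":0},{"travel":[0,0,0],"turn":0}]' 
python3 -c "
from h import *
R=st(); v=R.T@ROW; import math
a=math.atan2(v[1],v[0])-math.pi/2; print('turn needed',a)"
```

```text
t: 4.4
ee_pos: [529.0, -122.4, 225.3]
orientation: [0.063, -3.11, -0.011]
ft_force: [-0.8, -0.2, 0.6]
width: 52.6
t 4.4 pos [ 528.98  -122.356  225.267] q [-0.248  0.335  1.804 -0.002  1.034 -1.859] f [-0.751 -0.212  0.583] m [ 0.053 -0.139  0.031] w 52.609613773234734
toolx [-0.999 -0.041  0.031] y [-0.04   0.999  0.008] z [-0.032  0.007 -0.999]
tool delta units [-0.537  0.151  2.211] mm [-26.845   7.542 110.545] | jaw angle vs row (turn +, tool z)  [np.float64(1.5143943132561988)] world err [  23.02     9.356 -111.267]
turn needed -0.05640201353869778
```

```bash
python3 -m crank '[{"travel":[-0.2,0.05,0.45],"turn":-0.3},{"travel":[-0.2,0.05,0.45],"turn":-0.3},{"travel":[-0.2,0.05,0.4],"turn":0},{"travel":[0,0,0],"turn":0}]' 
python3 - <<'E'
from h import *
R=st(); v=R.T@ROW; import math
a=math.atan2(v[1],v[0])-math.pi/2; print('turn needed',a)
t=imaging.get_image("top");s=imaging.get_image("scene")
a=cv2.resize(t[140:230,300:460],None,fx=4,fy=4);b=cv2.resize(s[130:220,170:330],None,fx=4,fy=4)
cv2.imwrite("pics/a1.png",np.vstack([a,b])[:,:][: 720][::1][:600] if 0 else cv2.resize(np.vstack([a,b]),(533,600)))
E
```

```text
t: 4.8
ee_pos: [557.0, -114.1, 158.4]
orientation: [0.146, -3.109, -0.011]
ft_force: [0.2, -1.3, 0.3]
width: 52.7
t 4.8 pos [ 557.007 -114.084  158.428] q [-0.222  0.46   1.794 -0.001  0.918 -1.886] f [ 0.202 -1.29   0.292] m [ 0.122 -0.128  0.017] w 52.71440666610122
toolx [-0.995 -0.094  0.029] y [-0.094  0.996  0.008] z [-0.029  0.006 -1.   ]
tool delta units [0.072 0.023 0.891] mm [ 3.602  1.173 44.561] | jaw angle vs row (turn +, tool z)  [np.float64(1.5676381799482173)] world err [ -5.007   1.084 -44.428]
turn needed -0.003158146846679255
```

View pics/a1.png

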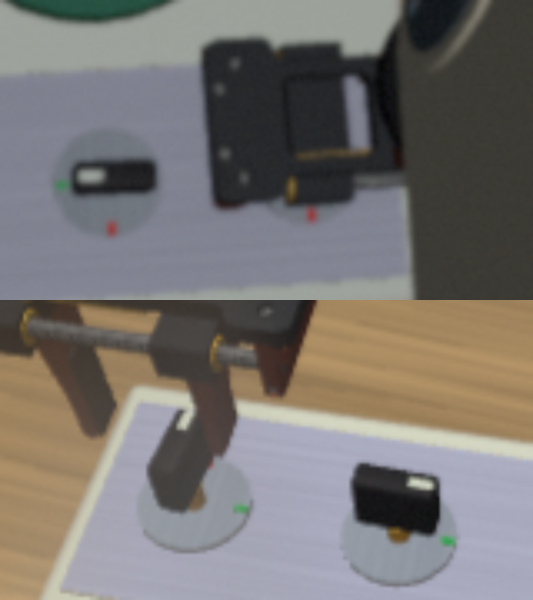

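```bash
python3 -m crank '[{"travel":[0.03,0.01,0.3],"turn":0},{"travel":[0.03,0.01,0.3],"turn":0},{"travel":[0.02,0,0.27],"turn":0},{"travel":[0,0,0],"turn":0}]' 
python3 - <<'E'
from h import *
R=st(); v=R.T@ROW; import math
a=math.atan2(v[1],v[0])-math.pi/2; print('turn needed',a)
s=imaging.get_image("scene")
cv2.imwrite("pics/a2.png",cv2.resize(s[110:220,150:350],None,fx=4,fy=4))
E
```

```text
t: 5.3
ee_pos: [553.5, -115.4, 121.1]
orientation: [0.142, -3.118, -0.006]
ft_force: [-0.4, 0.4, 0.4]
width: 52.5
t 5.3 pos [ 553.505 -115.443  121.066] q [-0.226  0.508  1.825 -0.002  0.829 -1.886] f [-0.428  0.431  0.446] m [ 0.076 -0.111  0.002] w 52.528755474981274
toolx [-0.996 -0.091  0.02 ] y [-0.091  0.996  0.005] z [-0.02   0.003 -1.   ]
tool delta units [0.023 0.051 0.142] mm [1.137 2.534 7.102] | jaw angle vs row (turn +, tool z)  [np.float64(1.5645813602887735)] world err [-1.505  2.443 -7.066]
turn needed -0.006214966506123076
```

View pics/a2.png

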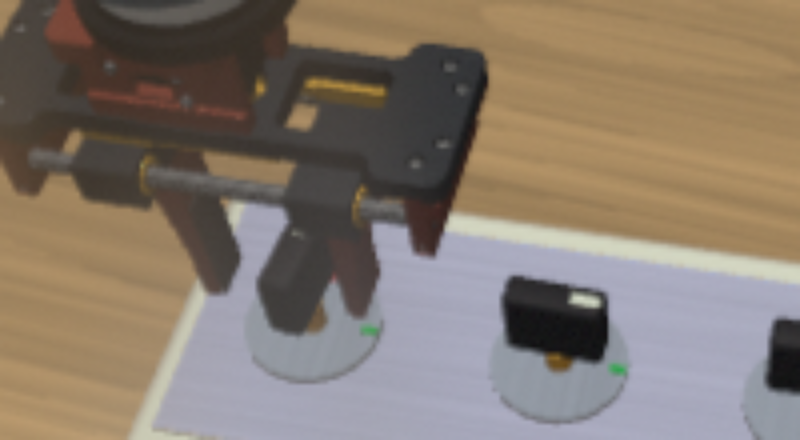

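```bash
python3 -m crank '[{"travel":[0.02,0.05,0.14],"turn":0},{"travel":[0,0,0.03],"turn":0},{"travel":[0,0,0],"turn":0}]' && python3 -c "
from h import *
st()" && python3 -m crank '[{"travel":[0,0,0],"turn":0},{"travel":[0,0,0],"turn":0},{"travel":[0,0,0],"turn":0},{"travel":[0,0,0],"turn":0},{"travel":[0,0,0],"turn":0},{"travel":[0,0,0],"turn":0},{"travel":[0,0,0],"turn":0}]' -1 && python3 -c "
from h import *
st()"
```

```text
t: 5.65
ee_pos: [554.0, -113.4, 114.9]
orientation: [0.141, -3.123, -0.004]
ft_force: [1.0, -0.3, 0.4]
width: 52.5
t 5.65 pos [ 553.981 -113.443  114.91 ] q [-0.222  0.516  1.83  -0.002  0.811 -1.882] f [ 0.97  -0.307  0.391] m [ 0.024 -0.133  0.027] w 52.536817744634845
toolx [-0.996 -0.09   0.015] y [-0.09   0.996  0.004] z [-0.016  0.002 -1.   ]
tool delta units [0.038 0.012 0.019] mm [1.919 0.617 0.942] | jaw angle vs row (turn +, tool z)  [np.float64(1.564022887917891)] world err [-1.981  0.443 -0.91 ]
t: 6.35
ee_pos: [554.0, -112.6, 115.8]
orientation: [0.141, -3.123, -0.006]
ft_force: [-0.2, -0.0, 0.5]
width: 15.8
t 6.35 pos [ 554.029 -112.558  115.756] q [-0.221  0.515  1.83  -0.     0.813 -1.882] f [-0.18  -0.006  0.469] m [-0.094 -0.199 -0.009] w 15.831689468467372
toolx [-0.996 -0.09   0.015] y [-0.09   0.996  0.005] z [-0.016  0.003 -1.   ]
tool delta units [ 0.041 -0.005  0.036] mm [ 2.033 -0.266  1.786] | jaw angle vs row (turn +, tool z)  [np.float64(1.5636556289191117)] world err [-2.029 -0.442 -1.756]
```

```bash
python3 -m crank '[{"travel":[0,0,0.08],"turn":0},{"travel":[0,0,0.08],"turn":0},{"travel":[0,0,0.08],"turn":0},{"travel":[0,0,0],"turn":0}]' && python3 -c "
from h import *
st(103.5)"
```

```text
t: 6.75
ee_pos: [554.1, -112.6, 104.2]
orientation: [0.14, -3.124, -0.006]
ft_force: [-2.8, 1.8, 7.6]
width: 15.9
t 6.75 pos [ 554.089 -112.626  104.243] q [-0.221  0.532  1.834 -0.     0.79  -1.882] f [-2.79   1.772  7.589] m [ 0.295  0.351 -0.017] w 15.898253660206771
toolx [-0.996 -0.09   0.015] y [-0.09   0.996  0.004] z [-0.015  0.003 -1.   ]
tool delta units [ 0.042 -0.004  0.015] mm [ 2.103 -0.188  0.773] | jaw angle vs row (turn +, tool z)  [np.float64(1.563525882052426)] world err [-2.089 -0.374 -0.743]
```

```bash
python3 -m crank '[{"travel":[0,0,0.015],"turn":0},{"travel":[0,0,0],"turn":0.8},{"travel":[0,0,0],"turn":0.8},{"travel":[0,0,0],"turn":0.8},{"travel":[0,0,0],"turn":0.8}]' && python3 -c "
from h import *
st(103.5)"
```

```text
t: 7.25
ee_pos: [554.1, -113.1, 104.8]
orientation: [-0.375, -3.104, -0.001]
ft_force: [-2.3, 1.0, 6.5]
width: 15.8
t 7.25 pos [ 554.054 -113.111  104.782] q [-0.222  0.532  1.834 -0.001  0.791 -1.551] f [-2.296  1.014  6.492] m [0.205 0.454 0.029] w 15.783561717846448
toolx [-0.971  0.238  0.015] y [ 0.238  0.971 -0.001] z [-0.015  0.002 -1.   ]
tool delta units [ 0.04  -0.008  0.026] mm [ 2.002 -0.379  1.313] | jaw angle vs row (turn +, tool z)  [np.float64(1.2334315982945412)] world err [-2.054  0.111 -1.282]
```

```bash
python3 -m crank '[{"travel":[0,0,0.03],"turn":0},{"travel":[0,0,0.01],"turn":0.8},{"travel":[0,0,0.01],"turn":0.8},{"travel":[0,0,0.01],"turn":0.8},{"travel":[0,0,0.01],"turn":0.8}]' && python3 - <<'E'
from h import *
st(103.5)
s=imaging.get_image("scene")
cv2.imwrite("pics/a3.png",cv2.resize(s[110:220,150:350],None,fx=4,fy=4))
E
```

```text
t: 7.75
ee_pos: [553.9, -113.6, 102.9]
orientation: [-0.884, -2.999, 0.004]
ft_force: [-3.3, 1.5, 8.4]
width: 15.7
t 7.75 pos [ 553.855 -113.614  102.851] q [-0.223  0.535  1.835 -0.002  0.788 -1.218] f [-3.267  1.461  8.423] m [0.3   0.439 0.071] w 15.659127035388059
toolx [-0.84   0.542  0.014] y [ 0.542  0.84  -0.007] z [-0.015  0.002 -1.   ]
tool delta units [ 0.038 -0.01  -0.012] mm [ 1.9   -0.495 -0.62 ] | jaw angle vs row (turn +, tool z)  [np.float64(0.900220323247287)] world err [-1.855  0.614  0.649]
```

View pics/a3.png

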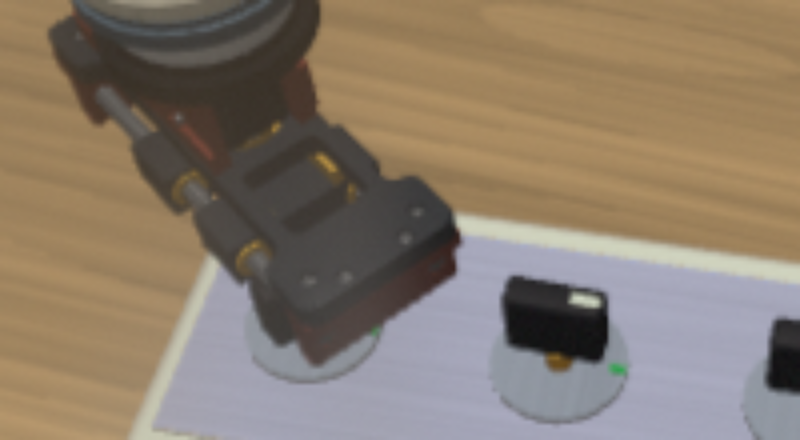

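```bash
python3 -m crank '[{"travel":[0,0,0.01],"turn":0.8},{"travel":[0,0,0.005],"turn":0.8},{"travel":[0,0,0.005],"turn":0.8},{"travel":[0,0,0.005],"turn":0.8},{"travel":[0,0,0.005],"turn":0.8},{"travel":[0,0,0.005],"turn":0.8}]' && python3 -c "
from h import *
st(103.5)"
```

```text
t: 8.4
ee_pos: [553.2, -114.2, 103.0]
orientation: [-1.603, -2.685, 0.011]
ft_force: [-3.5, 1.2, 8.0]
width: 15.9
t 8.4 pos [ 553.24  -114.18   102.989] q [-0.224  0.534  1.835 -0.003  0.789 -0.716] f [-3.544  1.17   8.041] m [0.397 0.384 0.048] w 15.896697821140098
toolx [-0.474  0.88   0.009] y [ 0.88   0.475 -0.014] z [-0.016  0.002 -1.   ]
tool delta units [ 0.033 -0.011 -0.01 ] mm [ 1.632 -0.538 -0.489] | jaw angle vs row (turn +, tool z)  [np.float64(0.39723557821039773)] world err [-1.24   1.18   0.511]
```

Turned 1.17 so far, and still deep enough. About 0.4 left.

```bash
python3 -m crank '[{"travel":[0,0,0.01],"turn":0.8},{"travel":[0,0,0.005],"turn":0.8},{"travel":[0,0,0.005],"turn":0.8},{"travel":[0,0,0.005],"turn":0.8},{"travel":[0,0,0.005],"turn":0.7},{"travel":[0,0,0],"turn":0}]' && python3 - <<'E'
from h import *
st(103.5)
s=imaging.get_image("scene");t=imaging.get_image("top")
cv2.imwrite("pics/a4.png",np.vstack([cv2.resize(s[130:220,180:330],None,fx=4,fy=3.3),cv2.resize(t[140:230,300:450],None,fx=4,fy=3.3)]))
E
```

```text
t: 9.0
ee_pos: [552.6, -114.4, 103.3]
orientation: [-2.116, -2.303, 0.016]
ft_force: [-3.6, 1.8, 7.9]
width: 15.6
t 9.0 pos [ 552.596 -114.426  103.349] q [-0.224  0.533  1.836 -0.003  0.79  -0.308] f [-3.621  1.823  7.909] m [ 0.503  0.26  -0.086] w 15.577581735999848
toolx [-0.085  0.996  0.004] y [ 0.996  0.085 -0.017] z [-0.017  0.002 -1.   ]
tool delta units [ 0.029 -0.01  -0.003] mm [ 1.472 -0.475 -0.138] | jaw angle vs row (turn +, tool z)  [np.float64(-0.012186389748518897)] world err [-0.596  1.426  0.151]
```

View pics/a4.png

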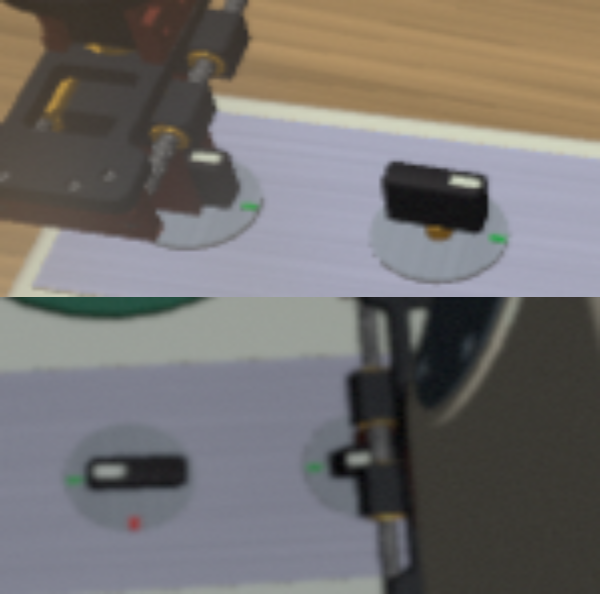

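White line is at the green mark and the stud is held in. Release.

```bash
python3 -m crank '[{"travel":[0,0,0],"turn":0},{"travel":[0,0,0],"turn":0},{"travel":[0,0,0],"turn":0},{"travel":[0,0,0],"turn":0},{"travel":[0,0,0],"turn":0},{"travel":[0,0,0],"turn":0}]' 0.2 && python3 -m crank '[{"travel":[0,0,-0.3],"turn":0},{"travel":[0,0,-0.5],"turn":0},{"travel":[0,0,-0.8],"turn":0},{"travel":[0,0,-0.8],"turn":0},{"travel":[0,0,-0.8],"turn":0},{"travel":[-0.8,0,0],"turn":0},{"travel":[-0.8,0,0],"turn":0},{"travel":[-0.8,0,0],"turn":0},{"travel":[-0.8,0,0],"turn":0},{"travel":[-0.8,0,0],"turn":0},{"travel":[-0.8,0,0],"turn":0},{"travel":[0,0,0],"turn":0},{"travel":[0,0,0],"turn":0}]' && python3 - <<'E'
from h import *
s=imaging.get_image("scene");t=imaging.get_image("top")
a=cv2.resize(t[165:225,240:430],None,fx=4,fy=4,interpolation=cv2.INTER_CUBIC)
b=cv2.resize(s[150:240,190:390],None,fx=3.8,fy=3.8,interpolation=cv2.INTER_CUBIC)
cv2.imwrite("pics/a5.png",np.vstack([a,b])[:600])
E
```

```text
t: 9.7
ee_pos: [552.8, -115.1, 102.1]
orientation: [-2.114, -2.306, 0.016]
ft_force: [0.1, -1.5, 0.3]
width: 52.6
t: 11.0
ee_pos: [578.1, -362.7, 284.8]
orientation: [-2.118, -2.319, 0.011]
ft_force: [0.3, 0.5, -0.3]
width: 52.8
```

View pics/a5.png

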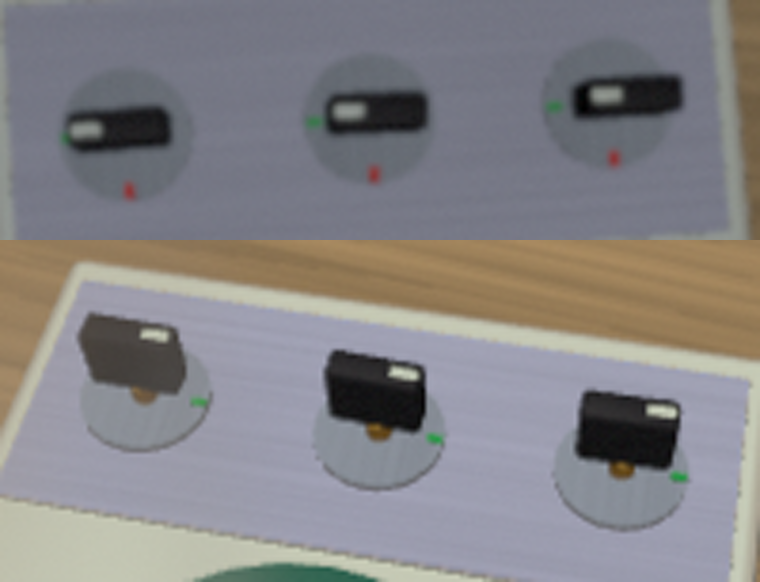

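All three bars lie along the row. I'll triangulate the white lines to compare stud heights.

```bash
python3 - <<'E'
from h import *
from scipy.optimize import least_squares
t=[(607,95),(349,111),(87,129)];s=[(155,335),(404,374),(662,411)]
for p,q in zip(t,s):
    a=np.r_[p[0]/4+239.6,p[1]/4+164.6];b=np.r_[q[0]/3.8+189.6,(q[1]-240)/3.8+149.6]
    r=least_squares(lambda X:np.r_[proj("top",X)[0]-a,proj("scene",X)[0]-b],[550,0,120]);print(r.x,r.cost)
i=np.vstack([cv2.imread("pics/a5.png")]);
E
```

```text
[ 550.417 -100.39   123.393] 0.02096930139853464
[540.007   9.246 122.875] 0.004443500966369528
[528.824 118.366 123.578] 0.010715186886432918
```

```bash
python3 -c "
from workcell import workorder
print(workorder.close_job())"
```

```text
the job is handed in; nothing more can be done
None
```

I locked the undone stud and handed the job in at about 11 s, against the 32 s limit. It was the one at the robot's right end of the row. I gripped it across the bar, pushed it in about 12 mm, turned it 1.58 rad clockwise while holding it down, then opened the jaws and backed well clear.

**Last checks:**
- **Position:** all three bars lie along the row, each with its white line at the green mark.
- **Height:** the tops of all three heads measure 122.9–123.6 mm, where a locked head should be at about 123 and a sprung-up one at 128. The stud therefore settled into its lock, and the other two look unmoved.
- **Forces:** the highest force reading at the wrist was about 9 N, and it read near zero after release.

**Disagreements:**
- The two cameras differed by 1–4 mm on the steel plate centres.
- While the stud was pressed in, the force read about 1 N below what the spring figures give for that depth.
- The tool leaned up to 0.03 rad from vertical during the moves, which did not affect the result.

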